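# Find the clear gap of a board rack with a spring feeler gauge

## Task

Take the feeler gauge out of its stand and try its blade in the gaps of the aluminium board rack: two of the three gaps are pinched out of sight inside and jam the blade, one is clear. Feel your way gently: the blade is sprung and must never be pushed back more than 8 mm into its handle, nor the gauge rammed against the rack. When the blade slides right in, seat the gauge fully home with its shoulder on the rack top, then let go and leave it standing upright there, with the other things on the bench left where they are.

Things in the scene. Friction and masses are not known exactly. Their poses are not given: they have to be found in the camera images.
- gauge: Feeler gauge upright in its stand: grey handle 34 (its x) by 14 (its y) by 45 mm tall, flat steel blade below it. Origin: middle of the handle's underside (the shoulder), z up; handle z 0 to 45 mm, blade z 0 to -45. Grip across the 14 mm. Blade 24 mm wide (x), 3 mm thick (y), square-ended, centred. About 150 g. It may go into a gap either way round
- blade (a joint): how far the sprung blade has been pushed up into the handle, m: 0 = fully out (45 mm of blade showing), 0.014 = end of travel. It takes 2.4 N to start it moving and 1.2 N more per mm (about 6 N at 3 mm, 12 N at 8 mm)
- blade_tip (a point): middle of the blade's lower end edge, 45 mm below the shoulder when the blade is fully out
- stand: black plastic stand fixed to the bench: foot 70 by 60 mm, block 50 (x) by 44 (y) mm, top 60 mm above the bench, with one slot from above, 30 mm long (x), 7 mm wide (y), 52 mm deep, where the gauge stands with its shoulder on the top. Origin: centre of its underside, z up; the slot is in the middle
- rack: aluminium board rack fixed to the bench: block 56 (x) by 114 (y) mm, flat top 70 mm above the bench, base plate 90 by 134 mm. Three sharp-edged gaps open to the top, side by side along y, 32 mm apart, each 32 mm long (x), 5 mm wide (y). Two (which ones varies) are pinched to 1.6 mm by rigid unseen lips that begin 12 to 30 mm below the top. Origin: centre of underside, z up
- gap1 (a point): middle of the mouth of the gap on the rack's +y side, level with the rack top (x along the gap, y across it)
- gap2 (a point): the same for the middle gap
- gap3 (a point): the same for the gap on the rack's -y side
- multimeter: red handheld multimeter lying on the bench, 85 by 170 by 50 mm (bystander); origin under its centre
- mouse: black computer mouse, 105 by 60 by 33 mm (bystander); origin under its centre
- jar: small clear jar with a white cap, 52 mm across, 55 mm tall (bystander); origin under its centre
Things that resemble listed ones, but are neither listed nor needed, are in the scene too. Several things look just like the rack: the one meant starts nearest to the robot's base.

How it is judged:
By the outcome, as a careful person would: the job done as asked, in the order asked, and still so for the second after the job is handed in, with the robot touching nothing.
It also fails if it takes over 64 s, if anything falls off the work surface, if the arm or the gripper's body presses on something with over 40 N, if the wrist force passes 120 N, or if a joint passes its speed limit or range.

## Robot

A 7-joint arm with a two-finger parallel gripper is mounted at the origin on the work surface. World frame = base frame: x ahead of the robot, y to its left, z up, the work surface at z = 0. Lengths are in m, angles in rad, forces in N, time in s.
With the tool pointing down it reaches from about 0.35 to 0.9 m from the base axis. Payload 8.1 kg.
Tool frame: the origin (TCP) lies on the centre line of the jaws, within the pads' length; the fingertips stand 19 mm ahead of it and the grasp point (between the pads) is the TCP (arm.tip_reach is the distance from the TCP to the fingertips, in m); z points along the fingers, y is the line along which they close (so a half turn about z gives the same grasp; the last joint's range is limited). The gripper opens to 92 mm and grips with 3 to 60 N. Pads are 19 mm wide; open, the fingers measure 130 mm over their backs; the gripper's body (75 mm by 190 mm) begins 47 mm behind the grasp point.
Start: joints at [-1.213, 0.434, 0.025, 1.573, -0.012, 1.134, -0.075], TCP at [0.278, 0.56, 0.206] pointing down, gripper open.
Joint ranges: [-2.62, 2.62], [-0.44, 2.09], [-1.27, 1.32], [0.08, 2.57], [-1.32, 4.46], [0.12, 2], [-2.74, 2.74]. Speed limits (rad/s): [2.22, 2.22, 3.01, 3.01, 3.14, 3.14, 3.14].

## Interface

Orientations are given as a rotation vector (axis times angle).
In Python, from cell import arm gives the robot as it stands.
- The arm moves only by the tool arm_command, never from a script. Its argument "targets" is a list that holds one entry, the list of rows, each a list of 6 numbers: the shift along the tool's x, y, z in m, then the turn, a rotation vector about the tool's x, y, z in rad. A call has 1 to 10 rows; each row shifts and turns the commanded pose from where the row before left it, along the tool's axes as they then stand; what a row does not reach is not made up. A row lasts 1/8 s, in which the tool goes at most 62.5 mm and 10.7 degrees, less where a joint would pass 70% of its speed; a pose out of reach is approached as far as the arm can. A call with a gripper value outside its range is refused whole. "jaw" is the finger opening in m, from 0 to 0.0918, set as the call begins (left out, the last holds). The fingers move at their own pace and stop on an object; "newtons" is the grip in N (left out, the last holds). Time passes only in rows, so rows that do not move let the fingers close. It gives the time, the measured TCP pose, the force, the opening and the grip force at its end, in the units of the state.
- arm.observe(): the state, without advancing time (a new reading comes with each control period).
- arm.get_image(name): name is "scene" or "top" or "wrist"; returns a dict with "pixels" (384x512x3 uint8, red, green, blue), "z_map" (384x512 float32, m along the optical axis (not along the pixel's ray), 0 where there is no reading), "fx", "fy", "cx", "cy" (pixels), "xyz" and "rotation" of the camera in the world; the wrist camera has in their place "T_tool_cam" (4x4, takes a point from camera to tool coordinates, whose origin is the TCP and whose axes are the flange's). Camera axes: x right, y down, z forward; pixel columns grow to the right and rows downward; lengths in m; the calibration is good to about 2 mm. A picture is of the moment at which its call begins: read the wrist's pose just before it.
- arm.sign_off(): hands the job in; it is judged then, once.
The state is a dict: "clock": time; "joints": joint angles; "dq": joint speeds; "joint_efforts": joint torques, N m; "position": TCP position; "ee_rot": TCP orientation; "force": force on the tool from outside, world axes, zero at the start; "ft_torque": the same for the moment, N m; "width": opening from 0.0 (shut) to 1.0 (fully open); "gripper_force": force on a finger pad.
Only numpy, scipy, OpenCV 4.12 (cv2) and the standard library are available. Lean on these libraries where they do the work, as an engineer would, in place of code of your own. Each camera call takes 0.05 s, during which the arm holds its last target. There are 200 camera calls.

## Working session

There is one attempt and no reset: what is moved stays moved. The work goes in short steps, Python scripts to look and compute and a tool call to move; the robot and the scene stay as the last step left them, time stands still between calls to the robot, and variables do not carry over. Pictures are saved under pics/ and viewed, at most 10 in all, crops included, and the job is handed in when it is done.

Besides the shell and the picture viewer there is one more tool, called by a JSON object that holds its "api" and its "payload", one argument or row to a line. arm_command: Moves the arm, as the interface text tells. Its arguments: {"type":"object","properties":{"targets":{"type":"array","items":{"type":"array","items":{"type":"array","items":{"type":"number"}}}},"jaw":{"type":"number"},"newtons":{"type":"number"}},"required":["targets"]}

```bash
mkdir -p pics; ls
python3 - <<'E'
from cell import arm
import cv2,numpy as np,pickle
s=arm.observe();print({k:np.round(v,4) for k,v in s.items()})
d={}
for n in("scene","top"):
    i=arm.get_image(n);d[n]=i
    print(n,i['fx'],i['fy'],i['cx'],i['cy'],np.round(i['xyz'],3),np.round(i['rotation'],3).tolist())
    cv2.imwrite(f'pics/{n}.png',cv2.resize(i['pixels'][:,:,::-1],(800,600),interpolation=cv2.INTER_CUBIC))
pickle.dump(d,open('im.pkl','wb'))
E
```

```text
pics
{'clock': np.float64(0.0), 'joints': array([-1.2126,  0.4352,  0.025 ,  1.5741, -0.0116,  1.134 , -0.0751]), 'dq': array([-0.0014, -0.0001,  0.0003, -0.0009,  0.0008,  0.0011, -0.0004]), 'joint_efforts': array([ 6.00000e-04, -6.67831e+01,  9.85500e-01, -3.14465e+01,
       -6.04000e-02,  4.27000e-02,  2.00000e-04]), 'position': array([0.2777, 0.5593, 0.2051]), 'ee_rot': array([-7.1750e-01, -3.0584e+00,  2.4000e-03]), 'force': array([-0.0786, -0.5091, -0.4253]), 'ft_torque': array([-0.0329,  0.0082,  0.0038]), 'gripper_force': np.float64(0.0), 'width': np.float64(1.0028)}
scene 377.82618408067214 377.82618408067214 253.38893198608338 187.03210297010736 [1.009 0.581 0.661] [-0.817, -2.522, 1.174]
top 362.8519915924343 362.8519915924343 262.69377220587256 193.14117331084518 [0.532 0.009 0.954] [-2.145, 2.162, -0.135]
```

View pics/scene.png

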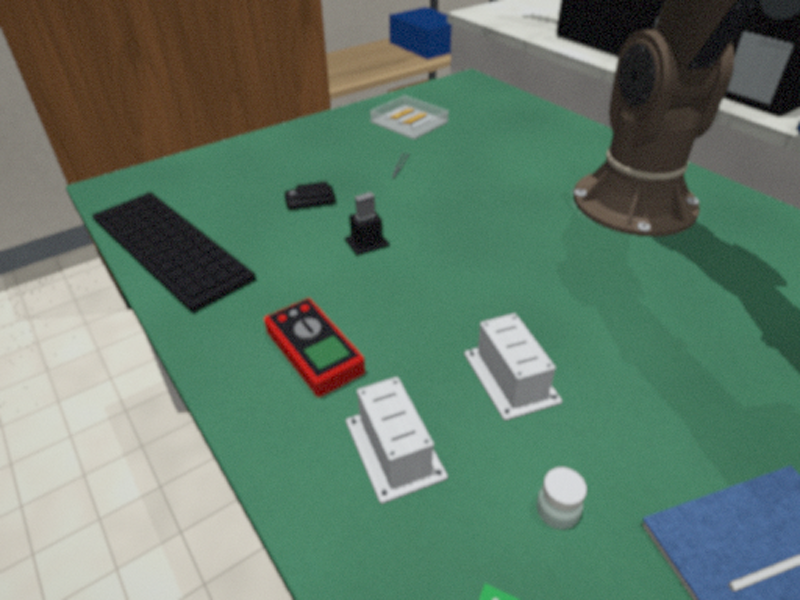

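View pics/top.png

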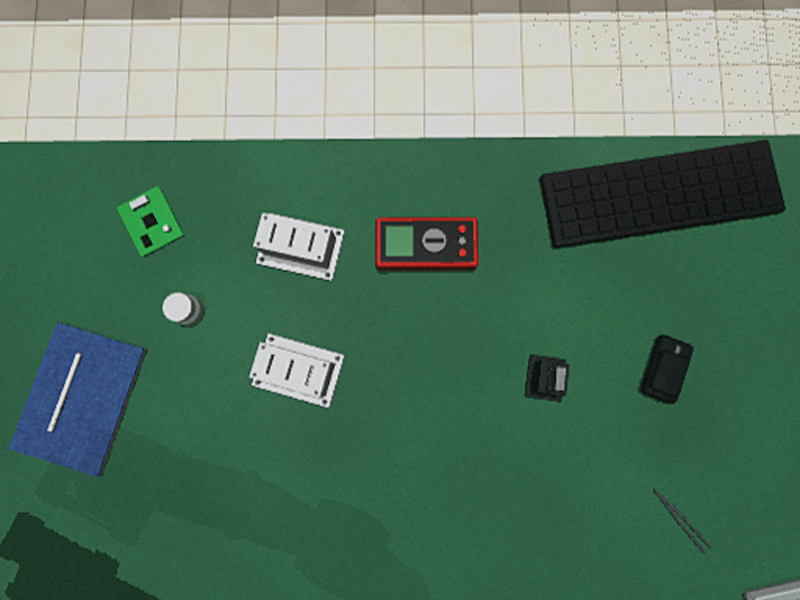

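Scene view (800x600): gauge handle in its black stand at (366,210); racks at (515,360) and (395,435). Top view: gauge at (560,377); racks at (297,370) (nearer the robot base, which lies below) and (300,245) (farther). Candidates for gauge: only the one in the stand (the mouse at (668,368), tweezers at (680,520), and white rod at (65,395) are not it). Rack candidates: (297,370) chosen, (300,245) rejected, being farther.

```bash
cat > h.py <<'E'
import numpy as np,cv2
from scipy.spatial.transform import Rotation as R
def cam(i,s=None):
    if 'xyz' in i: return np.array(i['xyz']),R.from_rotvec(i['rotation']).as_matrix()
    T=np.array(i['T_tool_cam']);Rt=R.from_rotvec(s['ee_rot']).as_matrix()
    return np.array(s['position'])+Rt@T[:3,3],Rt@T[:3,:3]
def ray(i,uv,z,s=None):
    "pixels (N,2) onto plane z"
    c,M=cam(i,s);uv=np.atleast_2d(uv).astype(float)
    d=np.c_[(uv[:,0]-i['cx'])/i['fx'],(uv[:,1]-i['cy'])/i['fy'],np.ones(len(uv))]@M.T
    return c+d*((z-c[2])/d[:,2])[:,None]
def cloud(i,s=None):
    c,M=cam(i,s);v,u=np.mgrid[:i['z_map'].shape[0],:i['z_map'].shape[1]];z=i['z_map']
    return c+np.stack([(u-i['cx'])/i['fx']*z,(v-i['cy'])/i['fy']*z,z],-1)@M.T
def proj(i,p,s=None):
    c,M=cam(i,s);q=(np.atleast_2d(p)-c)@M;return np.c_[q[:,0]/q[:,2]*i['fx']+i['cx'],q[:,1]/q[:,2]*i['fy']+i['cy']]
E
python3 - <<'E'
import pickle;from h import *
d=pickle.load(open('im.pkl','rb'))
def rects(n,win,zlo,zhi,zp):
    i=d[n];P=cloud(i);m=((P[...,2]>zlo)&(P[...,2]<zhi)&(i['z_map']>0)).astype(np.uint8)
    w=np.zeros_like(m);a,b,c,e=[int(k*.64) for k in win];w[b:e,a:c]=1;m*=w
    cs,_=cv2.findContours(m,0,2);c=max(cs,key=cv2.contourArea)
    pts=ray(i,c[:,0],zp)[:,:2];r=cv2.minAreaRect((pts*1000).astype(np.float32))
    print(n,'z med',np.median(P[m>0][:,2]).round(4),'n',m.sum(),'rect mm c,size,ang',np.round(r[0],1),np.round(r[1],1),round(r[2],1))
for n,w in(('top',(230,320,360,420)),('scene',(450,290,570,430))): rects(n,w,.062,.08,.07)
for n,w in(('top',(500,330,600,420)),('scene',(330,180,400,260))): rects(n,w,.095,.115,.105)
for n,w in(('top',(500,330,600,420)),('scene',(330,180,400,260))): rects(n,w,.045,.08,.06)
i=d['top']['pixels'];a=cv2.resize(i[205:265,150:230,::-1],(400,300),interpolation=2);b=cv2.resize(i[210:270,325:405,::-1],(400,300),interpolation=2)
cv2.imwrite('pics/crop.png',np.hstack([a,b]))
E
```

```text
top z med 0.0705 n 1056 rect mm c,size,ang [541.8 200. ] [115.2  56.1] 73.8
scene z med 0.0692 n 1089 rect mm c,size,ang [546.4 202.5] [120.8  59.5] 73.8
top z med 0.1057 n 104 rect mm c,size,ang [ 526.  -207.7] [16.2 32.6] 87.6
scene z med 0.1029 n 65 rect mm c,size,ang [ 531.6 -203.1] [31.9 33.7] 53.1
top z med 0.061 n 274 rect mm c,size,ang [ 526.2 -208.2] [47.3 49.9] 80.8
scene z med 0.0592 n 240 rect mm c,size,ang [ 533.2 -202.1] [71.5 57.4] 79.9
```

View pics/crop.png

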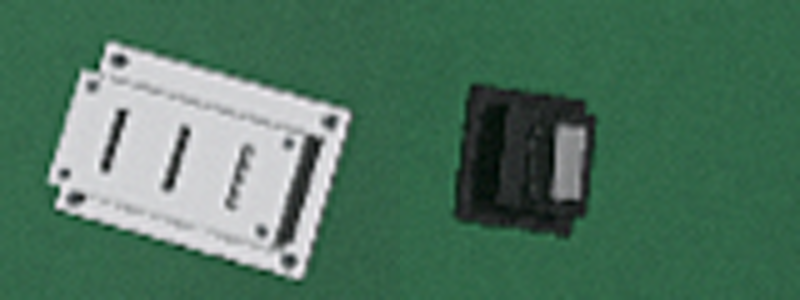

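The crop shows the chosen rack with three gaps at crop (115,140), (177,158), (240,178), and the gauge's grey handle at (570,160) on its black stand. The rack is centred near (0.543, 0.201) and the gauge near (0.527, -0.206). I'll look at the rack first with the wrist camera.

```bash
cat > plan.py <<'E'
import sys;from h import *;from cell import arm
# usage: plan.py x y z yawdeg : tool-frame shift and turn from current measured pose, to tool straight down at yaw
x,y,z,yaw=map(float,sys.argv[1:5]);s=arm.observe()
C=R.from_rotvec(s['ee_rot']);p=np.array(s['position'])
T=R.from_euler('z',yaw,degrees=True)*R.from_euler('x',np.pi)
print('clock',s['clock'].round(2),'pos',p.round(4),'yaw',np.degrees(np.arctan2(*C.as_matrix()[[1,0],0])).round(2),'tilt',np.degrees(np.arccos(-C.as_matrix()[2,2])).round(2))
print('shift in current tool',C.inv().apply(np.array([x,y,z])-p).round(4),'turn',(C.inv()*T).as_rotvec().round(4),'shift in target tool',T.inv().apply(np.array([x,y,z])-p).round(4), 'F',np.round(s['force'],2),'w',np.round(s['width']*91.8,2))
E
python3 plan.py .543 .201 .25 164
python3 -c "
from cell import arm;import numpy as np
i=arm.get_image('wrist');print(np.round(i['T_tool_cam'],4),i['fx'],i['cx'],i['cy'])"
```

```text
[[-7.000e-04 -9.604e-01 -2.786e-01  7.630e-02]
 [ 1.000e+00 -8.000e-04  3.000e-04  5.000e-04]
 [-5.000e-04 -2.786e-01  9.604e-01 -1.791e-01]
 [ 0.000e+00  0.000e+00  0.000e+00  1.000e+00]] 320.2646204128716 256.5353049413825 192.75245898363448Traceback (most recent call last):
  File "plan.py", line 6, in <module>
    print('clock',s['clock'].round(2),'pos',p.round(4),'yaw',np.degrees(np.arctan2(*C.as_matrix()[[1,0],0])).round(2),'tilt',np.degrees(np.arccos(-C.as_matrix()[2,2])).round(2))
                  ^^^^^^^^^^^^^^^^
AttributeError: 'float' object has no attribute 'round'
```

```bash
sed -i "s/s\['clock'\].round(2)/round(s['clock'],2)/" plan.py; python3 plan.py .543 .201 .15 164
```

```text
clock 0.15 pos [0.2778 0.5594 0.2053] yaw 153.59 tilt 0.07
shift in current tool [-0.3969 -0.203   0.0557] turn [-0.0012  0.     -0.1816] shift in target tool [-0.3537 -0.2714  0.0553] F [-0.22 -0.58 -0.58] w 92.03
```

{"api": "arm_command", "payload": {
  "targets": [
    [[-0.044, -0.0226, 0.006, 0, 0, 0], [-0.044, -0.0226, 0.006, 0, 0, 0], [-0.044, -0.0226, 0.006, 0, 0, 0], [-0.044, -0.0226, 0.006, 0, 0, 0], [-0.044, -0.0226, 0.006, 0, 0, 0], [-0.044, -0.0226, 0.006, 0, 0, 0], [-0.044, -0.0226, 0.006, 0, 0, 0], [-0.044, -0.0226, 0.006, 0, 0, 0], [-0.044, -0.0226, 0.006, 0, 0, 0], [0, 0, 0, 0, 0, -0.18]]
  ]
}}

```text
clock: 1.4
position: [0.5443, 0.1964, 0.1512]
ee_rot: [0.446, 3.109, -0.004]
force: [-0.8, 0.7, 0.1]
width: 1.002
gripper_force: 0.0
```

{"api": "arm_command", "payload": {
  "targets": [
    [[0, 0, 0, 0, 0, 0], [0, 0, 0, 0, 0, 0]]
  ]
}}

```text
clock: 1.65
position: [0.5417, 0.2023, 0.1519]
ee_rot: [-0.444, -3.11, -0.001]
force: [-0.5, 1.0, 0.5]
width: 0.999
gripper_force: 0.0
```

```bash
python3 plan.py .543 .201 .15 164
cat > look.py <<'E'
import sys,pickle;from h import *;from cell import arm
s=arm.observe();i=arm.get_image('wrist');n=sys.argv[1];pickle.dump((s,i),open(n+'.pkl','wb'))
cv2.imwrite(f'pics/{n}.png',cv2.resize(i['pixels'][:,:,::-1],(768,576),interpolation=2))
E
python3 look.py w1
```

```text
clock 1.65 pos [0.5417 0.2023 0.1519] yaw 163.76 tilt 0.03
shift in current tool [-0.0016 -0.0009  0.0019] turn [ 0.0003 -0.0005 -0.0042] shift in target tool [-0.0016 -0.0009  0.0019] F [-0.54  1.04  0.47] w 91.72
```

View pics/w1.png

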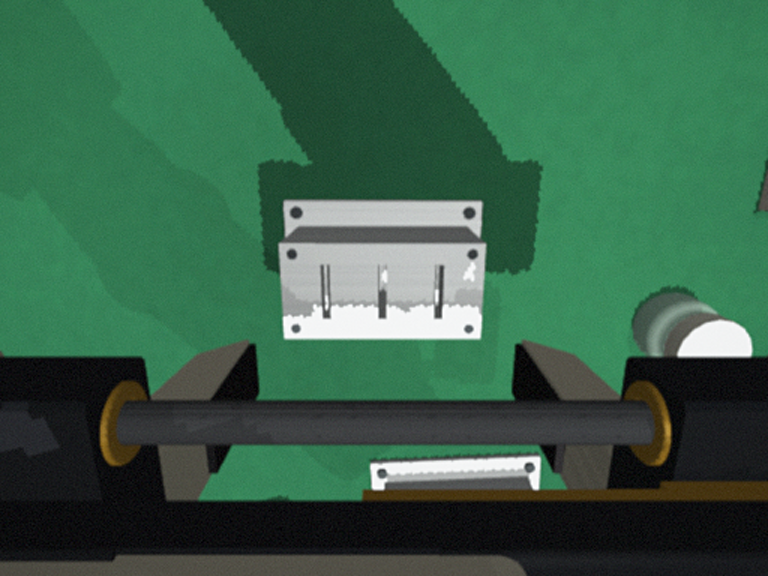

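The wrist view shows the chosen rack below the hand, with gaps at (326,292), (382,292) and (438,292). The other rack is at the bottom, near (455,470). Now I'll measure this rack and plan the move over to the gauge.

```bash
python3 plan.py .527 -.206 .17 171
cat > rack.py <<'E'
import sys,pickle;from h import *
def rack(n):
    s,i=pickle.load(open(n+'.pkl','rb'));P=cloud(i,s)
    m=((abs(P[...,2]-.07)<.007)&(np.hypot(P[...,0]-.543,P[...,1]-.201)<.075)&(i['z_map']>0)).astype(np.uint8)
    c=max(cv2.findContours(m,0,1)[0],key=cv2.contourArea)
    r=cv2.minAreaRect((ray(i,c[:,0],.07,s)[:,:2]*1000).astype(np.float32))
    print('z',np.median(P[m>0][:,2]),r)
    b=cv2.boxPoints(r)
    return b
if __name__=='__main__': print(rack(sys.argv[1]))
E
python3 rack.py w1
```

```text
clock 1.7 pos [0.5417 0.2024 0.1519] yaw 163.81 tilt 0.02
shift in current tool [-0.0997 -0.3963 -0.0182] turn [ 0.0003 -0.0003 -0.1255] shift in target tool [-0.0494 -0.4057 -0.0181] F [0.25 0.09 0.54] w 92.19
z 0.07017564788464795 ((541.5517578125, 201.3023223876953), (114.08736419677734, 57.44512939453125), 73.70050048828125)
[[497.97385 154.61258]
 [553.1101  138.49011]
 [585.12964 247.99207]
 [529.9934  264.11453]]
```

{"api": "arm_command", "payload": {
  "targets": [
    [[-0.0125, -0.0495, -0.0023, 0, 0, 0], [-0.0125, -0.0495, -0.0023, 0, 0, 0], [-0.0125, -0.0495, -0.0023, 0, 0, 0], [-0.0125, -0.0495, -0.0023, 0, 0, 0], [-0.0125, -0.0495, -0.0023, 0, 0, 0], [-0.0125, -0.0495, -0.0023, 0, 0, 0], [-0.0125, -0.0495, -0.0023, 0, 0, 0], [-0.0125, -0.0495, -0.0023, 0, 0, -0.125], [0, 0, 0, 0, 0, 0], [0, 0, 0, 0, 0, 0]]
  ]
}}

```text
clock: 2.95
position: [0.5287, -0.2055, 0.1702]
ee_rot: [-0.247, -3.132, -0.001]
force: [0.0, 0.6, 0.6]
width: 1.001
gripper_force: 0.0
```

```bash
python3 plan.py .527 -.206 .17 171;python3 look.py w2
python3 - <<'E'
import pickle;from h import *
s,i=pickle.load(open('w2.pkl','rb'));P=cloud(i,s)
for z,r,t in((.105,.03,.006),(.06,.06,.006)):
    m=((abs(P[...,2]-z)<t)&(np.hypot(P[...,0]-.527,P[...,1]+.206)<r)&(i['z_map']>0)).astype(np.uint8)
    c=max(cv2.findContours(m,0,1)[0],key=cv2.contourArea)
    print(z,cv2.minAreaRect((ray(i,c[:,0],z,s)[:,:2]*1000).astype(np.float32)),m.sum())
E
```

```text
clock 2.95 pos [ 0.5287 -0.2055  0.1702] yaw 170.99 tilt 0.05
shift in current tool [ 0.0016 -0.0007  0.0002] turn [ 0.0008 -0.0001 -0.0002] shift in target tool [ 0.0016 -0.0007  0.0002] F [0.05 0.59 0.61] w 91.88
0.105 ((524.733642578125, -208.5803680419922), (14.320205688476562, 34.50627136230469), 82.83055877685547) 756
0.06 ((525.638916015625, -209.211669921875), (43.95458984375, 50.89042282104492), 80.92302703857422) 1718
```

View pics/w2.png

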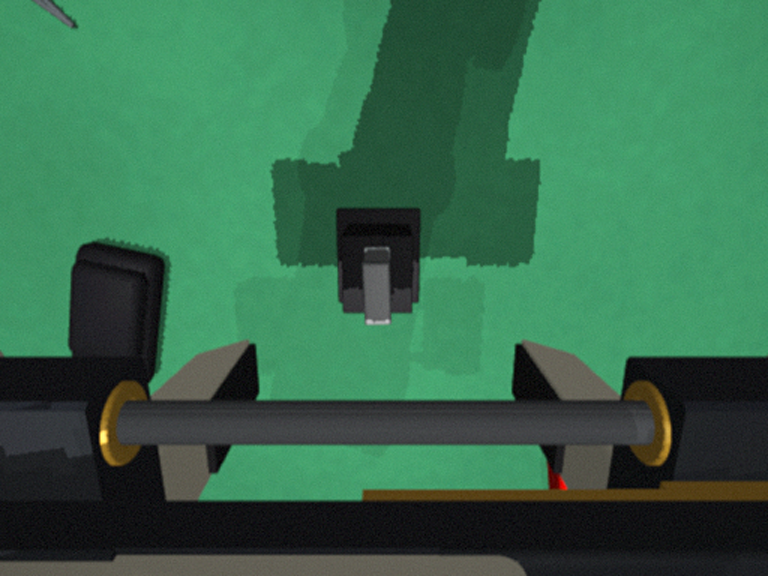

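```bash
python3 plan.py .5247 -.2086 .088 172.5
```

```text
clock 3.0 pos [ 0.5288 -0.2048  0.1702] yaw 171.09 tilt 0.06
shift in current tool [ 0.0035 -0.0045  0.0822] turn [ 0.001  -0.0002 -0.0247] shift in target tool [ 0.0036 -0.0043  0.0822] F [-0.33 -0.53 -0.38] w 91.83
```

{"api": "arm_command", "payload": {
  "targets": [
    [[0.0036, -0.004, 0.02, 0, 0, -0.025], [0, 0, 0.03, 0, 0, 0], [0, 0, 0.022, 0, 0, 0], [0, 0, 0.01, 0, 0, 0], [0, 0, 0, 0, 0, 0]]
  ],
  "jaw": 0.05
}}

```text
clock: 3.62
position: [0.5244, -0.2089, 0.0881]
ee_rot: [-0.204, -3.134, -0.001]
force: [-0.1, 0.2, 1.3]
width: 0.553
gripper_force: 0.0
```

{"api": "arm_command", "payload": {
  "targets": [
    [[0, 0, 0, 0, 0, 0], [0, 0, 0, 0, 0, 0], [0, 0, 0, 0, 0, 0], [0, 0, 0, 0, 0, 0], [0, 0, 0, 0, 0, 0], [0, 0, 0, 0, 0, 0]]
  ],
  "jaw": 0.0,
  "newtons": 25
}}

```text
clock: 4.38
position: [0.5243, -0.2101, 0.0883]
ee_rot: [-0.205, -3.135, -0.0]
force: [-0.3, -0.2, -0.0]
width: 0.006
gripper_force: 0.0
```

The fingers closed fully, so the grasp missed. I'll look before doing anything else.

```bash
python3 look.py w3
python3 - <<'E'
import pickle;from h import *
s,i=pickle.load(open('w2.pkl','rb'))
p=np.array(s['position']);M=R.from_rotvec(s['ee_rot']).as_matrix()
for q in([0,0,0],[0,.046,0.019],[0,-.046,.019],[0,.046,0]): print(q,proj(i,p+M@q,s)*1.5)
print(s['width'],proj(i,[.5247,-.2086,.105],s)*1.5, np.round(M,3))
print(cam(i,s))
E
```

```text
[0, 0, 0] [[382.73172924 346.68846745]]
[0, 0.046, 0.019] [[487.4011172  329.59349526]]
[0, -0.046, 0.019] [[278.34991572 329.77501725]]
[0, 0.046, 0] [[497.12025969 346.58757095]]
1.000889512755878 [[376.16298781 292.26283207]] [[-0.988  0.157  0.   ]
 [ 0.157  0.988  0.001]
 [ 0.     0.001 -1.   ]]
(array([ 0.45364945, -0.19298932,  0.34930863]), array([[ 0.15728572,  0.94836918,  0.27542169],
       [ 0.98755214, -0.15144083, -0.04250222],
       [ 0.0014023 ,  0.27867827, -0.96038349]]))
```

View pics/w3.png

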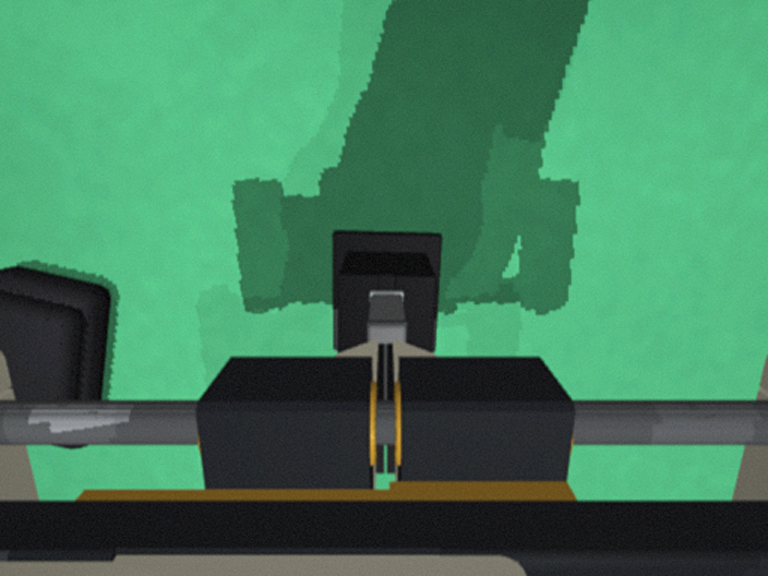

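Run:
```python
import pickle;from h import *;from cell import arm
s,i=pickle.load(open('w3.pkl','rb'));P=cloud(i,s)
for v in range(270,420,10): print(v,[np.round(P[int(v/1.5),int(u/1.5)],3).tolist() for u in(376,387,398)])
a=arm.get_image('scene');b=arm.get_image('top');pickle.dump((a,b),open('st.pkl','wb'))
x=cv2.resize(a['pixels'][95:185,190:310,::-1],(560,420),interpolation=2)
cv2.imwrite('pics/st.png',x)
```

```text
270 [[0.501, -0.211, 0.053], [0.502, -0.205, 0.052], [0.503, -0.2, 0.052]]
280 [[0.503, -0.211, 0.06], [0.504, -0.206, 0.06], [0.505, -0.201, 0.06]]
290 [[0.508, -0.212, 0.06], [0.509, -0.206, 0.06], [0.509, -0.202, 0.06]]
300 [[0.509, -0.211, 0.075], [0.509, -0.206, 0.076], [0.51, -0.202, 0.075]]
310 [[0.508, -0.211, 0.088], [0.509, -0.206, 0.087], [0.509, -0.202, 0.088]]
320 [[0.508, -0.211, 0.1], [0.509, -0.206, 0.1], [0.509, -0.203, 0.1]]
330 [[0.51, -0.211, 0.105], [0.511, -0.207, 0.105], [0.511, -0.203, 0.107]]
340 [[0.512, -0.211, 0.11], [0.514, -0.207, 0.105], [0.515, -0.203, 0.105]]
350 [[0.513, -0.211, 0.118], [0.514, -0.207, 0.115], [0.513, -0.203, 0.119]]
360 [[0.513, -0.211, 0.126], [0.514, -0.207, 0.124], [0.513, -0.204, 0.127]]
370 [[0.512, -0.211, 0.133], [0.514, -0.207, 0.13], [0.513, -0.204, 0.134]]
380 [[0.512, -0.211, 0.141], [0.514, -0.207, 0.138], [0.512, -0.204, 0.142]]
390 [[0.489, -0.206, 0.191], [0.514, -0.207, 0.144], [0.49, -0.202, 0.191]]
400 [[0.491, -0.207, 0.191], [0.493, -0.205, 0.188], [0.49, -0.203, 0.193]]
410 [[0.492, -0.207, 0.192], [0.493, -0.205, 0.191], [0.492, -0.203, 0.194]]
```

View pics/st.png

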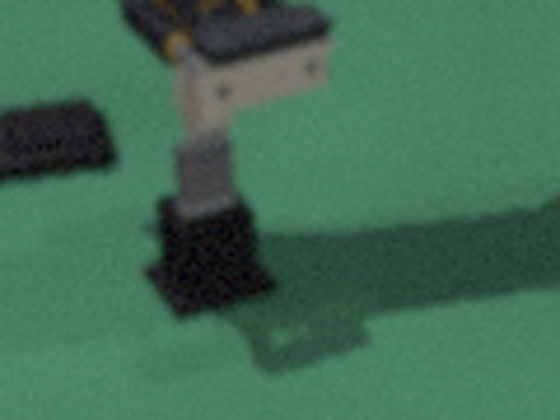

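Run:
```python
import pickle;from h import *;from cell import arm
print({k:getattr(arm,k) for k in dir(arm) if not k.startswith('_') and not callable(getattr(arm,k))})
for n in('w2','w3'):
    s,i=pickle.load(open(n+'.pkl','rb'));P=cloud(i,s);M=R.from_rotvec(s['ee_rot']).as_matrix()
    Q=(P-np.array(s['position']))@M
    # tool coords of pixels near fingers
    m=(i['z_map']>0)&(abs(Q[...,0])<.025)&(abs(Q[...,1])<.075)&(Q[...,2]<.0)&(Q[...,2]>-.08)&(P[...,2]>.108)
    q=Q[m];print(n,m.sum(),'z pct',np.percentile(q[:,2],[1,50,90,95,98,99.5]).round(4))
    t=q[q[:,2]>np.percentile(q[:,2],97)];print('tip x,y range',t.min(0).round(3),t.max(0).round(3))
a,b=pickle.load(open('st.pkl','rb'));P=cloud(a);m=(np.hypot(P[...,0]-.5245,P[...,1]+.209)<.03)&(P[...,2]>.05)
h=np.histogram(P[m][:,2],bins=np.arange(.05,.2,.01));print(list(zip(h[1].round(2),h[0])))
# tip row profile along centre col
for v in range(115,150,2): print(v,[np.round(P[v,u],3).tolist() for u in(230,234)],a['pixels'][v,234])
```

```text
{'tip_reach': 0.019}
w2 5296 z pct [-0.0795 -0.0516 -0.0295 -0.0257 -0.0231 -0.0214]
tip x,y range [-0.008 -0.052 -0.024] [ 0.012  0.052 -0.02 ]
w3 1088 z pct [-0.0693 -0.0383 -0.0266 -0.0245 -0.0226 -0.0215]
tip x,y range [ 0.01  -0.006 -0.023] [ 0.012  0.007 -0.021]
[(np.float64(0.05), np.int64(83)), (np.float64(0.06), np.int64(69)), (np.float64(0.07), np.int64(33)), (np.float64(0.08), np.int64(38)), (np.float64(0.09), np.int64(35)), (np.float64(0.1), np.int64(45)), (np.float64(0.11), np.int64(17)), (np.float64(0.12), np.int64(34)), (np.float64(0.13), np.int64(19)), (np.float64(0.14), np.int64(18)), (np.float64(0.15), np.int64(15)), (np.float64(0.16), np.int64(0)), (np.float64(0.17), np.int64(0)), (np.float64(0.18), np.int64(0)), (np.float64(0.19), np.int64(48))]
115 [[0.535, -0.209, 0.141], [0.573, -0.127, 0.192]] [122 120 113]
117 [[0.535, -0.211, 0.134], [0.572, -0.129, 0.185]] [123 118 111]
119 [[0.534, -0.213, 0.127], [0.571, -0.131, 0.178]] [126 123 115]
121 [[0.532, -0.217, 0.118], [0.533, -0.193, 0.129]] [118 114 104]
123 [[0.533, -0.216, 0.112], [0.533, -0.194, 0.123]] [97 98 90]
125 [[0.439, -0.374, -0.005], [0.524, -0.209, 0.106]] [79 81 80]
127 [[0.537, -0.211, 0.103], [0.53, -0.2, 0.106]] [62 65 68]
129 [[0.543, -0.201, 0.103], [0.527, -0.206, 0.095]] [59 60 63]
131 [[0.542, -0.203, 0.096], [0.528, -0.205, 0.09]] [68 70 70]
133 [[0.541, -0.206, 0.087], [0.528, -0.205, 0.083]] [64 68 67]
135 [[0.543, -0.204, 0.082], [0.528, -0.206, 0.075]] [72 72 73]
137 [[0.542, -0.205, 0.075], [0.53, -0.203, 0.071]] [72 71 75]
139 [[0.542, -0.206, 0.068], [0.53, -0.203, 0.064]] [76 79 80]
141 [[0.544, -0.204, 0.062], [0.531, -0.204, 0.058]] [34 35 39]
143 [[0.548, -0.198, 0.061], [0.537, -0.193, 0.059]] [19 22 22]
145 [[0.551, -0.193, 0.058], [0.54, -0.19, 0.055]] [20 14 15]
147 [[0.552, -0.192, 0.052], [0.541, -0.189, 0.049]] [22 20 23]
149 [[0.553, -0.192, 0.045], [0.541, -0.19, 0.041]] [23 25 29]
```

The closed fingers stand above the handle. In all three depth views their tips lie about 20 mm behind the reported TCP, not 19 mm ahead of it. The gauge has not moved. I'll work from the measured tips (tool z ≈ -0.020), reopen and go about 35 mm lower, watching the force.

{"api": "arm_command", "payload": {
  "targets": [
    [[0, 0, 0, 0, 0, 0], [0, 0.0008, 0, 0, 0, 0], [0, 0, 0, 0, 0, 0], [0, 0, 0, 0, 0, 0]]
  ],
  "jaw": 0.06
}}

```text
clock: 5.03
position: [0.5244, -0.2093, 0.0883]
ee_rot: [-0.205, -3.135, -0.0]
force: [-0.1, 0.1, -0.6]
width: 0.39
gripper_force: 0.0
```

{"api": "arm_command", "payload": {
  "targets": [
    [[0, 0, 0.008, 0, 0, 0], [0, 0, 0.008, 0, 0, 0], [0, 0, 0.006, 0, 0, 0], [0, 0, 0.005, 0, 0, 0], [0, 0, 0.004, 0, 0, 0], [0, 0, 0.003, 0, 0, 0]]
  ]
}}

```text
clock: 5.78
position: [0.5244, -0.2093, 0.0541]
ee_rot: [-0.206, -3.135, -0.0]
force: [-0.4, -0.3, -0.3]
width: 0.654
gripper_force: 0.0
```

{"api": "arm_command", "payload": {
  "targets": [
    [[0, 0, 0, 0, 0, 0], [0, 0, 0, 0, 0, 0], [0, 0, 0, 0, 0, 0], [0, 0, 0, 0, 0, 0], [0, 0, 0, 0, 0, 0], [0, 0, 0, 0, 0, 0]]
  ],
  "jaw": 0.0,
  "newtons": 25
}}

```text
clock: 6.52
position: [0.5244, -0.2093, 0.0544]
ee_rot: [0.205, 3.135, 0.0]
force: [0.0, -0.7, 0.1]
width: 0.149
gripper_force: 25.0
```

Gripped at 13.7 mm, which matches the handle. The shoulder is then at TCP z + 5.6 mm, so fully home means TCP z ≈ 0.064. Lifting straight up.

{"api": "arm_command", "payload": {
  "targets": [
    [[0, 0, -0.008, 0, 0, 0], [0, 0, -0.02, 0, 0, 0], [0, 0, -0.03, 0, 0, 0], [0, 0, -0.03, 0, 0, 0], [0, 0, -0.012, 0, 0, 0], [0, 0, 0, 0, 0, 0]]
  ],
  "newtons": 40
}}

```text
clock: 7.28
position: [0.5247, -0.2093, 0.1548]
ee_rot: [0.205, 3.134, -0.0]
force: [0.7, 0.1, -2.6]
width: 0.148
gripper_force: 40.0
```

```bash
python3 plan.py .5326 .1706 .14 163.7
```

```text
clock 7.28 pos [ 0.5247 -0.2093  0.1548] yaw 172.5 tilt 0.07
shift in current tool [0.0418 0.3777 0.0147] turn [0.     0.0013 0.1536] shift in target tool [0.0991 0.3669 0.0148] F [ 0.73  0.06 -2.6 ] w 13.54
```

{"api": "arm_command", "payload": {
  "targets": [
    [[0.0052, 0.0472, 0, 0, 0, 0], [0.0052, 0.0472, 0, 0, 0, 0], [0.0052, 0.0472, 0, 0, 0, 0], [0.0052, 0.0472, 0, 0, 0, 0], [0.0052, 0.0472, 0, 0, 0, 0], [0.0052, 0.0472, 0, 0, 0, 0], [0.0052, 0.0472, 0, 0, 0, 0], [0.0052, 0.0472, 0, 0, 0, 0.1536], [0, 0, 0.02, 0, 0, 0], [0, 0, 0.011, 0, 0, 0]]
  ]
}}

```text
clock: 8.52
position: [0.531, 0.1704, 0.1211]
ee_rot: [-0.443, -3.107, 0.003]
force: [-0.7, -1.5, -1.9]
width: 0.153
gripper_force: 40.0
```

{"api": "arm_command", "payload": {
  "targets": [
    [[0, 0, 0, 0, 0, 0], [0, 0, 0, 0, 0, 0]]
  ]
}}

```text
clock: 8.78
position: [0.5328, 0.1697, 0.1235]
ee_rot: [0.447, 3.109, -0.0]
force: [1.0, 0.4, -0.4]
width: 0.147
gripper_force: 40.0
```

```bash
python3 plan.py .5326 .1706 .124 163.7; python3 look.py w4
python3 - <<'E'
import cv2
a=cv2.imread('pics/w4.png');cv2.imwrite('pics/w4c.png',cv2.resize(a[180:400,240:530],(783,594),interpolation=2))
E
```

```text
clock 8.78 pos [0.5328 0.1697 0.1235] yaw 163.63 tilt 0.01
shift in current tool [ 0.0004  0.0008 -0.0005] turn [-0.      0.0002 -0.0013] shift in target tool [ 0.0004  0.0008 -0.0005] F [ 1.02  0.42 -0.36] w 13.5
```

View pics/w4c.png

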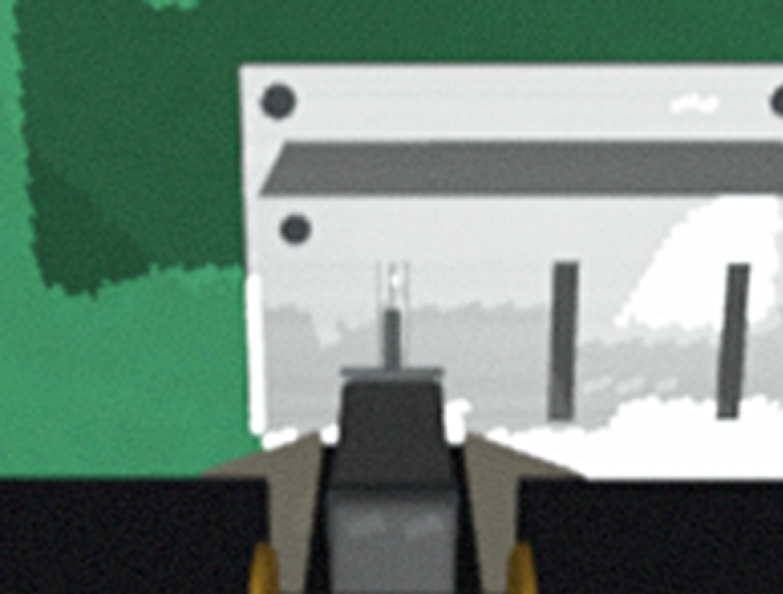

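The crop shows the blade edge at crop x≈392 with its tip at y≈310, over gap 3, whose edges are at x≈380 and 408 (centre 394). Gap 2 runs y 262–418 at x≈565. I'll compute the offset in tool axes.

Run:
```python
import pickle;from h import *
s,i=pickle.load(open('w4.pkl','rb'));M=R.from_rotvec(s['ee_rot']).as_matrix();p=np.array(s['position'])
def tool(cx,cy,z): return ((ray(i,[[(240+cx/2.7)/1.5,(180+cy/2.7)/1.5]],z,s)-p)@M*1000).round(1)[0]
for n,a in(('g3 front',(394,262)),('g2 front',(565,262)),('g2 back',(562,419)),('g1 front',(739,264)),('g1 back',(728,418)),('rack left',(243,300)),):print(n,tool(*a,.07))
print('blade tip front',tool(392,310,p[2]-.0394))
g=cv2.cvtColor(i['pixels'],cv2.COLOR_RGB2GRAY).astype(int)
for r in(187,189,191,193,196,199,203): print(r,g[r,250:264])
```

```text
g3 front [15.   1.3 53.5]
g2 front [14.9 33.  53.5]
g2 back [-16.2  33.6  53.5]
g1 front [14.5 65.3 53.5]
g1 back [-16.1  65.5  53.5]
rack left [  7.7 -26.9  53.5]
blade tip front [10.   0.9 39.4]
187 [225 226 221 206 222 219 191 213 228 223 205 218 224 223]
189 [224 224 218 210 221 223 216 252 238 219 202 217 224 227]
191 [225 222 217 204 221 220 186 204 214 203 200 222 227 226]
193 [226 227 221 207 225 218 193 201 223 210 195 218 228 226]
196 [224 223 213 191 181 148 133 139 175 211 199 204 209 206]
199 [217 211 203 180 151 107  92  90 121 187 186 194 200 196]
203 [201 203 200 178 148 100  97  91 124 190 182 198 200 203]
```

{"api": "arm_command", "payload": {
  "targets": [
    [[0.0013, 0.0003, 0.006, 0, 0, 0], [0, 0, 0.005, 0, 0, 0], [0, 0, 0, 0, 0, 0]]
  ]
}}

```text
clock: 9.2
position: [0.5309, 0.171, 0.1118]
ee_rot: [-0.445, -3.109, 0.001]
force: [0.0, 0.1, -1.5]
width: 0.151
gripper_force: 40.0
```

{"api": "arm_command", "payload": {
  "targets": [
    [[0, 0, 0.0015, 0, 0, 0], [0, 0, 0.0015, 0, 0, 0], [0, 0, 0.0015, 0, 0, 0], [0, 0, 0.001, 0, 0, 0], [0, 0, 0, 0, 0, 0]]
  ]
}}

```text
clock: 9.82
position: [0.5312, 0.1712, 0.1068]
ee_rot: [-0.445, -3.11, 0.0]
force: [0.3, 0.3, -1.1]
width: 0.15
gripper_force: 40.0
```

{"api": "arm_command", "payload": {
  "targets": [
    [[0, 0, 0.002, 0, 0, 0], [0, 0, 0.002, 0, 0, 0], [0, 0, 0, 0, 0, 0]]
  ]
}}

```text
clock: 10.2
position: [0.5311, 0.1711, 0.1026]
ee_rot: [-0.445, -3.11, 0.0]
force: [-0.9, 0.3, -1.8]
width: 0.154
gripper_force: 40.0
```

{"api": "arm_command", "payload": {
  "targets": [
    [[0, 0, 0.002, 0, 0, 0], [0, 0, 0.002, 0, 0, 0], [0, 0, 0, 0, 0, 0]]
  ]
}}

```text
clock: 10.58
position: [0.5312, 0.1711, 0.0986]
ee_rot: [-0.445, -3.11, 0.0]
force: [0.0, -0.5, -0.3]
width: 0.153
gripper_force: 40.0
```

{"api": "arm_command", "payload": {
  "targets": [
    [[0, 0, 0.002, 0, 0, 0], [0, 0, 0.002, 0, 0, 0], [0, 0, 0, 0, 0, 0]]
  ]
}}

```text
clock: 10.95
position: [0.5311, 0.1711, 0.0946]
ee_rot: [-0.445, -3.11, 0.0]
force: [0.9, 0.5, -2.7]
width: 0.149
gripper_force: 40.0
```

{"api": "arm_command", "payload": {
  "targets": [
    [[0, 0, 0.002, 0, 0, 0], [0, 0, 0.002, 0, 0, 0], [0, 0, 0, 0, 0, 0]]
  ]
}}

```text
clock: 11.32
position: [0.5314, 0.1712, 0.0911]
ee_rot: [0.445, 3.11, 0.0]
force: [-1.0, -0.8, 5.7]
width: 0.145
gripper_force: 40.0
```

Jam at about 15–18 mm depth, with the blade pushed in no more than about 4 mm, so gap 3 is pinched. Backing out and moving to gap 2.

{"api": "arm_command", "payload": {
  "targets": [
    [[0, 0, -0.005, 0, 0, 0], [0, 0, -0.01, 0, 0, 0], [0, 0, -0.015, 0, 0, 0], [0, 0, 0, 0, 0, 0], [0, 0.016, 0, 0, 0, 0], [0, 0.016, 0, 0, 0, 0], [0, 0, 0, 0, 0, 0], [0, 0, 0, 0, 0, 0]]
  ]
}}

```text
clock: 12.32
position: [0.54, 0.2018, 0.1204]
ee_rot: [-0.444, -3.109, 0.001]
force: [0.8, 0.5, -1.9]
width: 0.145
gripper_force: 40.0
```

```bash
python3 look.py w5
python3 - <<'E'
import pickle;from h import *
s,i=pickle.load(open('w5.pkl','rb'));M=R.from_rotvec(s['ee_rot']).as_matrix();p=np.array(s['position']);print(p.round(4),np.round(s['force'],1))
g=cv2.cvtColor(i['pixels'],cv2.COLOR_RGB2GRAY).astype(int)
for r in range(176,212,3): print(r,g[r,246:268])
a=cv2.imread('pics/w5.png');cv2.imwrite('pics/w5c.png',cv2.resize(a[180:400,240:530],(783,594),interpolation=2))
E
```

```text
[0.54   0.2018 0.1204] [ 0.8  0.5 -1.9]
176 [228 227 226 228 229 228 226 227 227 227 228 229 228 228 228 229 228 227
 228 227 227 227]
179 [227 227 226 227 225 229 227 228 227 227 229 227 227 225 226 229 227 227
 226 228 228 228]
182 [227 226 228 228 227 226 228 227 227 228 227 225 228 227 225 228 227 226
 227 227 228 228]
185 [227 226 225 226 226 226 225 225 227 226 225 228 229 227 226 226 228 226
 227 227 227 228]
188 [225 223 225 221 224 223 209 197 218 214 212 213 210 199 221 226 227 226
 225 226 225 225]
191 [223 220 224 223 228 221 193 169 208 228 225 226 220 201 222 226 226 227
 227 224 227 227]
194 [222 223 224 224 223 223 193 169 206 245 255 255 255 231 217 225 219 215
 224 226 228 227]
197 [225 226 224 227 229 224 195 162 164 120 113 112 132 191 221 223 206 202
 204 210 207 202]
200 [203 198 199 206 221 217 183 152 143 106  94  88 120 184 212 204 200 199
 204 201 199 201]
203 [196 197 200 198 200 196 175 154 142 104  91  92 106 166 197 201 200 198
 201 200 200 198]
206 [200 203 202 201 202 202 179 117  93  90  89  86 111 171 203 204 204 203
 204 204 200 201]
209 [198 197 201 201 202 200 173 115  94  92  90  88 108 167 201 200 204 201
 200 201 199 199]
```

View pics/w5c.png

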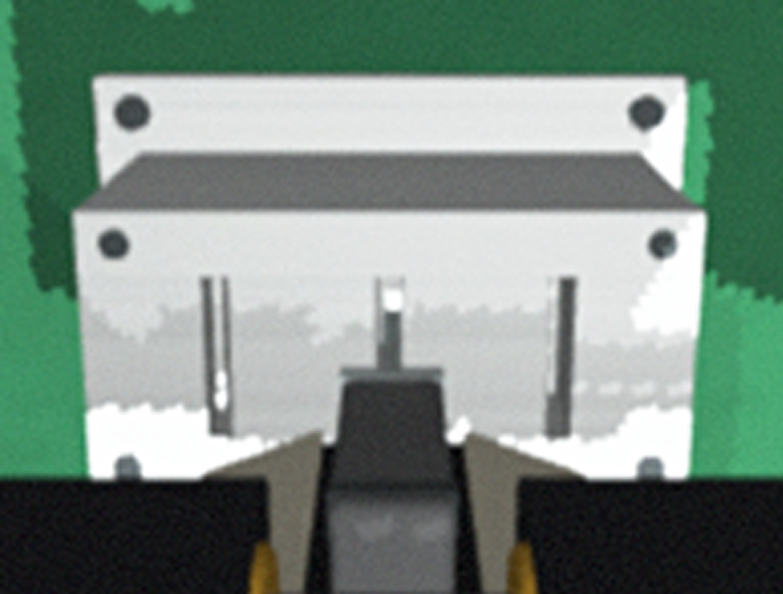

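The crop shows the blade at raw columns 255–258 (centre ≈256.5) over gap 2, whose edges are at about 253 and 259 (centre ≈256.1). It is practically centred; I'll nudge it -0.2 mm and descend.

{"api": "arm_command", "payload": {
  "targets": [
    [[0, -0.0002, 0.005, 0, 0, 0], [0, 0, 0.004, 0, 0, 0], [0, 0, 0.002, 0, 0, 0], [0, 0, 0.002, 0, 0, 0], [0, 0, 0, 0, 0, 0]]
  ]
}}

```text
clock: 13.0
position: [0.5401, 0.2017, 0.1077]
ee_rot: [-0.445, -3.11, 0.0]
force: [-0.0, -0.5, -0.6]
width: 0.15
gripper_force: 40.0
```

{"api": "arm_command", "payload": {
  "targets": [
    [[0, 0, 0.002, 0, 0, 0], [0, 0, 0.002, 0, 0, 0], [0, 0, 0, 0, 0, 0]]
  ]
}}

```text
clock: 13.38
position: [0.5401, 0.2016, 0.1036]
ee_rot: [-0.445, -3.11, 0.0]
force: [-0.1, 0.4, -1.2]
width: 0.157
gripper_force: 40.0
```

{"api": "arm_command", "payload": {
  "targets": [
    [[0, 0, 0.0015, 0, 0, 0], [0, 0, 0.0015, 0, 0, 0], [0, 0, 0, 0, 0, 0]]
  ]
}}

```text
clock: 13.75
position: [0.5401, 0.2017, 0.1007]
ee_rot: [-0.445, -3.11, 0.0]
force: [0.4, -0.5, -1.4]
width: 0.149
gripper_force: 40.0
```

Free at 8.7 mm deep; continuing in single 4 mm steps.

{"api": "arm_command", "payload": {
  "targets": [
    [[0, 0, 0.002, 0, 0, 0], [0, 0, 0.002, 0, 0, 0], [0, 0, 0, 0, 0, 0]]
  ]
}}

```text
clock: 14.12
position: [0.5401, 0.2016, 0.0966]
ee_rot: [-0.445, -3.11, 0.0]
force: [-0.2, -0.0, -1.8]
width: 0.146
gripper_force: 40.0
```

{"api": "arm_command", "payload": {
  "targets": [
    [[0, 0, 0.002, 0, 0, 0], [0, 0, 0.002, 0, 0, 0], [0, 0, 0, 0, 0, 0]]
  ]
}}

```text
clock: 14.5
position: [0.5401, 0.2016, 0.0926]
ee_rot: [-0.445, -3.11, 0.0]
force: [0.1, -0.7, -1.4]
width: 0.152
gripper_force: 40.0
```

{"api": "arm_command", "payload": {
  "targets": [
    [[0, 0, 0.002, 0, 0, 0], [0, 0, 0.002, 0, 0, 0], [0, 0, 0, 0, 0, 0]]
  ]
}}

```text
clock: 14.88
position: [0.54, 0.2016, 0.0886]
ee_rot: [-0.445, -3.11, 0.0]
force: [-0.2, 0.2, -1.1]
width: 0.15
gripper_force: 40.0
```

{"api": "arm_command", "payload": {
  "targets": [
    [[0, 0, 0.002, 0, 0, 0], [0, 0, 0.002, 0, 0, 0], [0, 0, 0, 0, 0, 0]]
  ]
}}

```text
clock: 15.25
position: [0.5401, 0.2016, 0.0846]
ee_rot: [-0.445, -3.11, 0.0]
force: [-0.8, 0.7, -1.1]
width: 0.153
gripper_force: 40.0
```

{"api": "arm_command", "payload": {
  "targets": [
    [[0, 0, 0.002, 0, 0, 0], [0, 0, 0.002, 0, 0, 0], [0, 0, 0, 0, 0, 0]]
  ]
}}

```text
clock: 15.62
position: [0.5401, 0.2016, 0.0806]
ee_rot: [-0.445, -3.11, 0.0]
force: [0.3, -0.4, -1.1]
width: 0.151
gripper_force: 40.0
```

{"api": "arm_command", "payload": {
  "targets": [
    [[0, 0, 0.002, 0, 0, 0], [0, 0, 0.002, 0, 0, 0], [0, 0, 0, 0, 0, 0]]
  ]
}}

```text
clock: 16.0
position: [0.5401, 0.2016, 0.0766]
ee_rot: [-0.445, -3.11, 0.0]
force: [1.1, -0.1, -0.7]
width: 0.151
gripper_force: 40.0
```

{"api": "arm_command", "payload": {
  "targets": [
    [[0, 0, 0.002, 0, 0, 0], [0, 0, 0.002, 0, 0, 0], [0, 0, 0.001, 0, 0, 0], [0, 0, 0, 0, 0, 0]]
  ]
}}

```text
clock: 16.5
position: [0.5402, 0.2017, 0.0717]
ee_rot: [-0.445, -3.11, 0.0]
force: [0.5, 1.0, -0.9]
width: 0.149
gripper_force: 40.0
```

{"api": "arm_command", "payload": {
  "targets": [
    [[0, 0, 0.002, 0, 0, 0], [0, 0, 0.002, 0, 0, 0], [0, 0, 0.001, 0, 0, 0], [0, 0, 0, 0, 0, 0]]
  ]
}}

```text
clock: 17.0
position: [0.5401, 0.2017, 0.0667]
ee_rot: [-0.445, -3.11, 0.0]
force: [-0.3, 0.6, -0.8]
width: 0.153
gripper_force: 40.0
```

Gap 2 is clear, with the blade about 43 mm in. The last 2 mm go in gentle half-millimetre steps until the shoulder touches.

{"api": "arm_command", "payload": {
  "targets": [
    [[0, 0, 0.0007, 0, 0, 0], [0, 0, 0.0005, 0, 0, 0], [0, 0, 0, 0, 0, 0]]
  ]
}}

```text
clock: 17.38
position: [0.5402, 0.2017, 0.0656]
ee_rot: [-0.445, -3.11, 0.0]
force: [0.4, 0.2, -2.3]
width: 0.151
gripper_force: 40.0
```

{"api": "arm_command", "payload": {
  "targets": [
    [[0, 0, 0.0005, 0, 0, 0], [0, 0, 0, 0, 0, 0]]
  ]
}}

```text
clock: 17.62
position: [0.5402, 0.2017, 0.0651]
ee_rot: [-0.445, -3.11, 0.0]
force: [-0.2, -0.3, -1.2]
width: 0.152
gripper_force: 40.0
```

{"api": "arm_command", "payload": {
  "targets": [
    [[0, 0, 0.0005, 0, 0, 0], [0, 0, 0, 0, 0, 0]]
  ]
}}

```text
clock: 17.88
position: [0.5401, 0.2017, 0.0646]
ee_rot: [-0.445, -3.11, -0.0]
force: [0.5, -0.0, -1.3]
width: 0.151
gripper_force: 40.0
```

{"api": "arm_command", "payload": {
  "targets": [
    [[0, 0, 0.0004, 0, 0, 0], [0, 0, 0, 0, 0, 0]]
  ]
}}

```text
clock: 18.12
position: [0.5402, 0.2017, 0.0644]
ee_rot: [0.445, 3.11, 0.0]
force: [-0.5, -0.9, 1.5]
width: 0.151
gripper_force: 40.0
```

{"api": "arm_command", "payload": {
  "targets": [
    [[0, 0, 0.0003, 0, 0, 0], [0, 0, 0, 0, 0, 0]]
  ]
}}

```text
clock: 18.38
position: [0.5403, 0.2017, 0.0644]
ee_rot: [0.445, 3.11, 0.0]
force: [-3.1, -0.6, 4.7]
width: 0.15
gripper_force: 40.0
```

The shoulder touched at TCP z 0.0644, exactly as predicted, and the contact is stiff. Releasing and lifting away.

{"api": "arm_command", "payload": {
  "targets": [
    [[0, 0, -0.0003, 0, 0, 0], [0, 0, 0, 0, 0, 0], [0, 0, 0, 0, 0, 0], [0, 0, 0, 0, 0, 0], [0, 0, 0, 0, 0, 0]]
  ],
  "jaw": 0.06
}}

```text
clock: 19.0
position: [0.5402, 0.2017, 0.0642]
ee_rot: [-0.445, -3.11, -0.0]
force: [-0.6, -0.5, -0.8]
width: 0.632
gripper_force: 0.0
```

{"api": "arm_command", "payload": {
  "targets": [
    [[0, 0, -0.01, 0, 0, 0], [0, 0, -0.02, 0, 0, 0], [0, 0, -0.04, 0, 0, 0], [0, 0, -0.04, 0, 0, 0], [0, 0, 0, 0, 0, 0], [0, 0, 0, 0, 0, 0]]
  ]
}}

```text
clock: 19.75
position: [0.54, 0.2016, 0.1743]
ee_rot: [0.445, 3.11, 0.0]
force: [0.1, 0.1, -1.0]
width: 0.651
gripper_force: 0.0
```

```bash
python3 look.py w6
python3 - <<'E'
import pickle;from h import *
s,i=pickle.load(open('w6.pkl','rb'));P=cloud(i,s);print(s['clock'],s['width'],np.round(s['force'],1))
m=((abs(P[...,2]-.115)<.006)&(np.hypot(P[...,0]-.541,P[...,1]-.2015)<.03)&(i['z_map']>0)).astype(np.uint8)
print('top z',np.median(P[m>0][:,2]))
c=max(cv2.findContours(m,0,1)[0],key=cv2.contourArea);print(cv2.minAreaRect((ray(i,c[:,0],.115,s)[:,:2]*1000).astype(np.float32)))
E
```

```text
19.75 0.6510543925945778 [ 0.1  0.1 -1. ]
top z 0.1150752393006253
((540.20947265625, 202.3262481689453), (13.532669067382812, 34.41640853881836), 73.64820098876953)
```

View pics/w6.png

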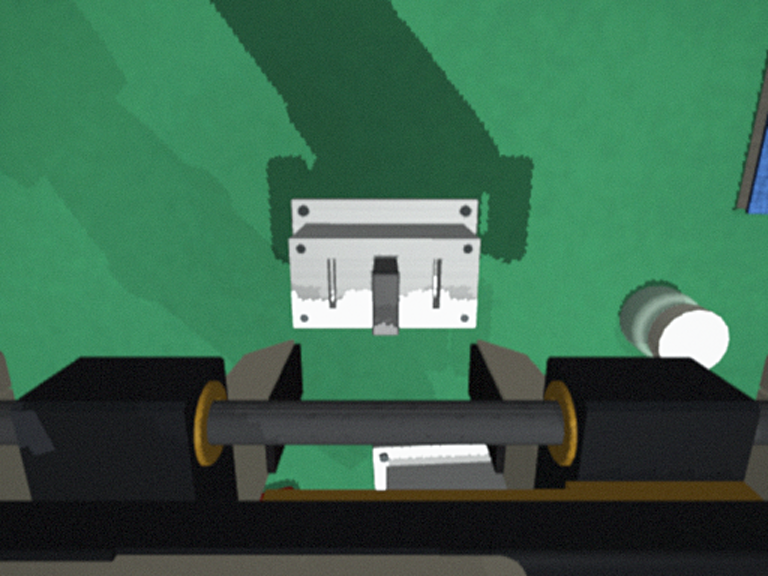

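The gauge stands upright in the middle gap at (385,295), with its handle top at z = 0.115, which is fully home. The gripper is clear and the jar at (693,335) is untouched.

```bash
python3 -c "
from cell import arm;print(arm.sign_off())"
```

```text
the job is handed in; nothing more can be done
None
```

The gauge stands upright and fully home in gap 2, the clear one, and the job was handed in at about 20 s. Gap 3 jammed with the blade pushed back about 4 mm at most, and gap 1 was not tried. The first grasp closed above the handle because the fingertips sit about 20 mm behind the reported TCP, not 19 mm ahead as stated; I measured that and regrasped with nothing disturbed.

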